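Push a row of ceramic dominoes home into the packing tray

ROBOT

A 6-joint arm with a two-finger parallel gripper is mounted at the origin on the work surface. World frame = base frame: x ahead of the robot, y to its left, z up, the work surface at z = 0. Lengths are in mm, angles in rad, forces in N, time in s.
With the tool pointing down it reaches from about 275 to 750 mm from the base axis. Payload 10.2 kg.
Tool frame: the origin (TCP) lies at the very end of the fingers, on their centre line; the grasp point (between the pads) lies 19 mm behind it; z points along the fingers, y is the line along which they close (so a half turn about z gives the same grasp; the last joint's range is limited). The gripper opens to 85 mm and grips with 20 to 120 N. Pads are 22 mm wide; open, the fingers measure 114 mm over their backs; the gripper's body (76 mm by 85 mm) begins 54 mm behind the grasp point. The pads swing forward as they close: fully open they stand 13 mm farther back than shut.
Start: joints at [0.997, 0.313, 1.498, -0, 1.331, -0.223], TCP at [180.429, 493.028, 231.294] pointing down, gripper open.
Joint ranges: [-2.94, 2.94], [-0.97, 2.17], [0.19, 2.56], [-1.23, 4.37], [0.02, 3.11], [-2.88, 2.88]. Speed limits (rad/s): [2.39, 2.39, 3.01, 3.14, 3.14, 3.14].

INTERFACE

Orientations are given as a unit quaternion [w, x, y, z].
In Python, from rig import ctrl, vision gives the robot as it stands. The module is installed in compiled form; this text tells all that it offers.
- The arm moves only by the tool play_rows, never from a script. Its arguments are lists of equal length, an entry for each row: "translation": the shift along the tool's x, y, z in m, a list of three; "rotation": the turn, a rotation vector about the tool's x, y, z in rad, a list of three; "gripper": the gripper's target within -1 to 1 (shut at 1, half-way at 0, fully open at -1). A call has 1 to 10 rows; each row is the pose to reach, as a shift and turn from the pose commanded when the call began, along the tool's axes at that moment; what a row does not reach only later rows make up. A row lasts 1/8 s, in which the tool goes at most 62.5 mm and 10.7 degrees, less where a joint would pass 70% of its speed; a pose out of reach is approached as far as the arm can. A call with a gripper value outside its range is refused whole. The fingers move at their own pace and stop on an object; "force" is the grip in N (left out, the last holds). Time passes only in rows, so rows that repeat a pose let the fingers close. It gives the time, the measured TCP pose, the force, the opening and the grip force at its end, in the units of the state.
- ctrl.sense(): the state, without advancing time (a new reading comes with each control period).
- vision.capture(name): name is "scene" or "top" or "wrist"; returns a dict with "pixels" (384x512x3 uint8, red, green, blue), "vfov" (degrees; the focal length in pixels is half the picture's height over the tangent of half this angle, whatever the lens; pixels are square), "cx", "cy" (the principal point, pixels), "rvec" (rotation vector, rad) and "tvec" (3), from world to camera coordinates, as OpenCV has them; the wrist camera has in their place "mount" (4x4, takes a point from camera to tool coordinates, whose origin is the TCP and whose axes are the flange's). Camera axes: x right, y down, z forward; pixel columns grow to the right and rows downward; lengths in mm; the calibration is good to about 2 mm. A picture is of the moment at which its call begins: read the wrist's pose just before it. There is no depth.
- ctrl.finish_job(): hands the job in; it is judged then, once.
The state is a dict: "time_s": time; "joints": joint angles; "dq": joint speeds; "tau": joint torques, N m; "eef_pos": TCP position; "ee_rot": TCP orientation; "force": force on the tool from outside, world axes, zero at the start; "wrist_torque": the same for the moment, N m; "grip_width": opening from 0.0 (shut) to 1.0 (fully open); "grip_force": force on a finger pad.
Only numpy, scipy, OpenCV 4.12 (cv2) and the standard library are available. Lean on these libraries where they do the work, as an engineer would, in place of code of your own. Each camera call takes 0.05 s, during which the arm holds its last target. There are 200 camera calls.

TASK

Take the wooden push block, stand it on the board square behind the loose row of six cream dominoes, and with it slide the whole row as one straight block into the packing tray until you feel the first domino come to rest against the end stop; hold a light pressure there for a moment so that the row is closed up tight, but press gently, for the fired edges chip. Leave the push block standing against the last domino to keep the row together. Keep the gripper off the dominoes, and leave the wet dominoes, bowl, cup and brush as they are.

Things in the scene. Friction and masses are not known exactly. Their poses are not given: they have to be found in the camera images.
- tray: Fixed: speckled painting board with a pale wooden packing tray butted to its end, both screwed down. Origin: on the table under the centre of the tray's mouth. +y runs along the centre line out over the board, -y into the tray; x is across. Board and tray floor are one flush surface 12 mm above the table.
- board (a point): Centre of the painting board's top face. The board is 175 mm (x) by 280 mm (y); its near edge touches the tray's mouth, and the row's centre line runs 37.5 mm to the -x side of this point.
- mouth (a point): Centre of the tray's mouth at floor level. The channel is 60 mm wide between two side rails, 10 mm thick, whose tops stand 14 mm above the floor; over the first 25 mm of the mouth the rails flare out to 76 mm.
- stop_zone (a point): Point on the tray floor, 176 mm inside the mouth: the nearest place of the end stop's face. The stop, a wooden bar across the channel, is clamped by a brass wing nut and does not give way; its dark soft-rubber face gives about 1 mm for each 9 N. It is set afresh for each batch: the face lies 0 to 40 mm deeper (-y) than this point, how much is not reported.
- block: Loose wooden push block, about 120 g: a flat foot 52 mm wide (its x) by 36 mm (its y, the direction in which it pushes, either face) by 14 mm high, with an upright grip in the middle, 36 mm (x) by 20 mm (y), rising to 70 mm above the underside. Origin: centre of the underside. It starts standing on the table.
- tile1: Loose cream glazed (slippery) domino with blue pips, number 1 of the row to be packed (first of the row, nearest the tray): 56 mm long (its x, lying across the row), 28 mm wide (its y, along the row), 12 mm thick, about 45 g; its edges chip under more than 18 N. Origin: centre of the underside.
- tile2: Loose cream glazed (slippery) domino with blue pips, number 2 of the row to be packed: 56 mm long (its x, lying across the row), 28 mm wide (its y, along the row), 12 mm thick, about 45 g; its edges chip under more than 18 N. Origin: centre of the underside.
- tile3: Loose cream glazed (slippery) domino with blue pips, number 3 of the row to be packed: 56 mm long (its x, lying across the row), 28 mm wide (its y, along the row), 12 mm thick, about 45 g; its edges chip under more than 18 N. Origin: centre of the underside.
- tile4: Loose cream glazed (slippery) domino with blue pips, number 4 of the row to be packed: 56 mm long (its x, lying across the row), 28 mm wide (its y, along the row), 12 mm thick, about 45 g; its edges chip under more than 18 N. Origin: centre of the underside.
- tile5: Loose cream glazed (slippery) domino with blue pips, number 5 of the row to be packed: 56 mm long (its x, lying across the row), 28 mm wide (its y, along the row), 12 mm thick, about 45 g; its edges chip under more than 18 N. Origin: centre of the underside.
- tile6: Loose cream glazed (slippery) domino with blue pips, number 6 of the row to be packed (last of the row, farthest from the tray): 56 mm long (its x, lying across the row), 28 mm wide (its y, along the row), 12 mm thick, about 45 g; its edges chip under more than 18 N. Origin: centre of the underside.
- wet1: Bystander: reddish-brown, freshly glazed wet domino, same size, in the other row on the board. Origin: centre of the underside.
- wet2: Bystander: reddish-brown, freshly glazed wet domino, same size, in the other row on the board. Origin: centre of the underside.
- wet3: Bystander: reddish-brown, freshly glazed wet domino, same size, in the other row on the board. Origin: centre of the underside.
- bowl: Bystander: dark stoneware bowl, 110 mm across, 55 mm high. Origin: centre of the underside.
- cup: Bystander: blue cup, 72 mm across, 70 mm high. Origin: centre of the underside.
- brush: Bystander: thin blue paint brush lying on the table beside the board, 190 mm long (its x), 8 mm thick. Origin: its middle, underside.
There are look-alikes about, which are no part of the job. Of the things that look like the block, the middle-sized one is meant. Leave any pink look-alike of the tile3 alone.

How it is judged:
By the outcome, as a careful person would: the job done as asked, in the order asked, and still so for the second after the job is handed in, with the robot touching nothing.
It also fails if it takes over 67 s, if anything falls off the work surface, if the arm or the gripper's body presses on something with over 40 N, if the wrist force passes 120 N, or if a joint passes its speed limit or range.

## Working session

There is one attempt and no reset: what is moved stays moved. The work goes in short steps, Python scripts to look and compute and a tool call to move; the robot and the scene stay as the last step left them, time stands still between calls to the robot, and variables do not carry over. Pictures are saved under pics/ and viewed, at most 10 in all, crops included, and the job is handed in when it is done.

Besides the shell and the picture viewer there is one more tool, called after "Request:" as a command line: name --argument value ..., lists and objects as JSON in quotes. play_rows: Moves the arm, as the interface text tells. Its arguments: {"type":"object","properties":{"translation":{"type":"array"},"rotation":{"type":"array"},"gripper":{"type":"array"},"force":{"type":"number"}},"required":["translation","rotation","gripper"]}

```bash
mkdir -p pics
python3 - <<'E'
from rig import ctrl, vision
import cv2, numpy as np, pickle
print(ctrl.sense())
for n in ("top","scene"):
    c=vision.capture(n); pickle.dump(c,open(n+".pkl","wb"))
    print({k:v for k,v in c.items() if k!="pixels"})
    im=cv2.cvtColor(c["pixels"],cv2.COLOR_RGB2BGR)
    cv2.imwrite(f"pics/{n}0.png",cv2.resize(im,(768,576),interpolation=cv2.INTER_CUBIC))
E
```

```text
{'time_s': 0.0, 'joints': array([ 9.96619267e-01,  3.13440252e-01,  1.49843616e+00,  1.17145068e-05,
        1.33100094e+00, -2.23405158e-01]), 'dq': array([ 0.00013763,  0.0006839 ,  0.00106602,  0.00050002,  0.00028932,
       -0.00108343]), 'tau': array([ 1.78733485e-04, -4.12270725e+01, -2.59742653e+01, -1.92038297e-04,
        4.17847827e-03, -8.63827495e-06]), 'eef_pos': array([180.27027985, 492.80662797, 230.74041172]), 'ee_rot': array([-2.54670544e-04,  1.74489518e-01,  9.84658822e-01, -5.89738217e-04]), 'force': array([0.61939887, 0.65856282, 0.09937838]), 'wrist_torque': array([-0.04340636, -0.0030463 ,  0.0439201 ]), 'grip_force': 0.0, 'grip_width': 0.9986241396227085}
{'vfov': 49.56291014106573, 'cx': 253.3716728856547, 'cy': 188.2600560761619, 'rvec': array([ 2.17434909, -2.18169612,  0.1143483 ]), 'tvec': array([ 32.1365913 , 573.27432858, 908.667193  ])}
{'vfov': 57.287352053306805, 'cx': 254.73036789831687, 'cy': 186.8179991946781, 'rvec': array([ 1.17988845,  2.40538434, -0.88365273]), 'tvec': array([ 307.92815833, -335.91700927, 1204.16331953])}
```

View pics/top0.png

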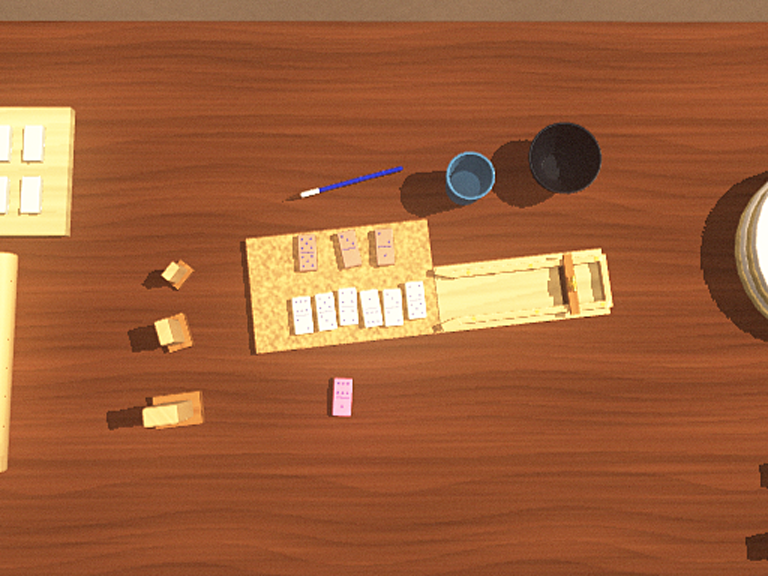

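View pics/scene0.png

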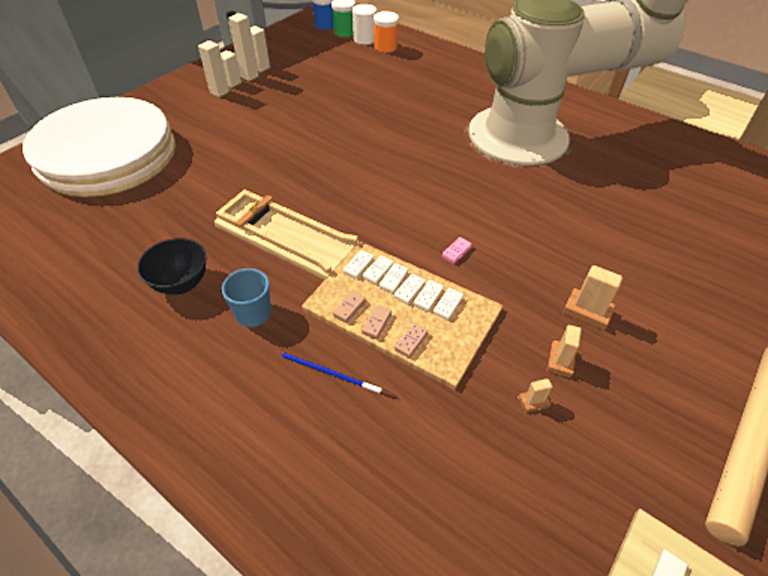

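Top view (768×576): possible blocks are small (177,273), middle (173,332) and large (172,410), so I choose the middle one. The cream row runs from tile 6 at (302,315) to tile 1 at (415,300), heading right into the tray. The stop is at about (565,283), the wet tiles at about (307–385,250), and the pink look-alike at (342,397).

```bash
cat > h.py <<'E'
import cv2, numpy as np, pickle
def cam(c):
    f=c["pixels"].shape[0]/2/np.tan(np.radians(c["vfov"])/2)
    K=np.array([[f,0,c["cx"]],[0,f,c["cy"]],[0,0,1]]); R=cv2.Rodrigues(np.array(c["rvec"],float))[0]
    return K,R,np.array(c["tvec"],float)
def back(c,uv,z):
    K,R,t=cam(c); uv=np.atleast_2d(uv).astype(float)
    d=(R.T@np.linalg.inv(K)@np.c_[uv,np.ones(len(uv))].T).T; o=-R.T@t
    return o+d*((z-o[2])/d[:,2])[:,None]
def H_plane(c,z):   # plane (x,y,1)->pixel
    K,R,t=cam(c); return K@np.c_[R[:,0],R[:,1],R[:,2]*z+t]
def ortho(c,z,org,ang,w,h,s):
    # picture col -> along dir ang (from org), row -> dir ang-90deg ; s px per mm
    ca,sa=np.cos(ang),np.sin(ang)
    A=np.array([[ca/s,sa/s,org[0]],[sa/s,-ca/s,org[1]],[0,0,1]])
    return cv2.warpPerspective(c["pixels"][:,:,::-1].copy(),H_plane(c,z)@A,(w,h),flags=cv2.INTER_CUBIC|cv2.WARP_INVERSE_MAP)
E
python3 - <<'E'
from h import *
c=pickle.load(open("top.pkl","rb"))
b=back(c,np.array([[246,239],[428,220],[438,336],[256,354]])/1.5,12);print(b.round(1))
print("edges",np.linalg.norm(b-np.roll(b,-1,0),axis=1))
print("tray end",back(c,np.array([[607,250],[611,313]])/1.5,26).round(1))
print("foot mid",back(c,np.array([[161,320],[186,314],[192,347],[166,352]])/1.5,14).round(1))
print("foot big",back(c,np.array([[200,391],[203,424]])/1.5,14).round(1),"small",back(c,np.array([[177,260],[193,268],[181,287]])/1.5,10).round(1))
E
```

```text
[[642.1 235.   12. ]
 [671.1 -44.1  12. ]
 [493.1 -57.3  12. ]
 [467.1 217.1  12. ]]
edges [280.60695835 178.48015356 275.62466641 175.87048787]
tray end [[ 621.7 -313.7   26. ]
 [ 526.3 -316.1   26. ]]
foot mid [[518.6 360.3  14. ]
 [527.6 323.   14. ]
 [478.  312.8  14. ]
 [470.7 351.4  14. ]]
foot big [[412.7 299.3  14. ]
 [364.2 293.7  14. ]] small [[610.2 340.   10. ]
 [597.9 315.3  10. ]
 [568.8 332.8  10. ]]
```

```bash
cat >> h.py <<'E'
th=0.0990; ey=np.array([-np.sin(th),np.cos(th)]); ex=np.array([np.cos(th),np.sin(th)])
mouth=np.array([568.4,87.7])-140*ey-37.5*ex
def tray(p): d=np.asarray(p)[...,:2]-mouth; return np.stack([d@ex,d@ey],-1)
E
python3 - <<'E'
from h import *
c=pickle.load(open("top.pkl","rb")); s=2.2
a=ortho(c,24,mouth+300*ey+60*ex,th-np.pi/2,790,260,s)
b=ortho(c,26,mouth+10*ey+60*ex,th-np.pi/2,540,300,s)
px=c["pixels"][:,:,::-1]
k=cv2.resize(px[200:250,88:140],(250,300),interpolation=cv2.INTER_CUBIC)
m=(px.min(2)>185).astype(np.uint8)
m=np.where(cv2.inRange(px,(170,185,190),(255,255,255))>0,255,0).astype(np.uint8)
out=np.vstack([a,np.hstack([b,k])])
# tiles
hsv=cv2.cvtColor(a,cv2.COLOR_BGR2HSV); mm=cv2.inRange(hsv,(0,0,190),(180,45,255)); mm=cv2.morphologyEx(mm,cv2.MORPH_CLOSE,np.ones((5,5)))
n,l,st,ce=cv2.connectedComponentsWithStats(mm)
for i in range(1,n):
    if st[i,4]>1500:
        r=cv2.minAreaRect(np.argwhere(l==i)[:,::-1].astype(np.float32)); print("y %.1f x %.1f"%(300-r[0][0]/s,60-r[0][1]/s),np.round(np.array(r[1])/s,1),round(r[2],1))
cv2.imwrite("pics/comp.png",out)
E
```

```text
y 134.4 x 7.2 [26.9 55. ] 2.1
y 32.0 x 6.6 [55.  26.8] 90.0
y 167.7 x 3.0 [55.5 27.1] 88.6
y 203.0 x 1.1 [55.3 27.2] 88.9
y 99.8 x 1.0 [54.9 26.8] 86.2
y 67.4 x -0.9 [26.7 54.8] 2.2
```

View pics/comp.png

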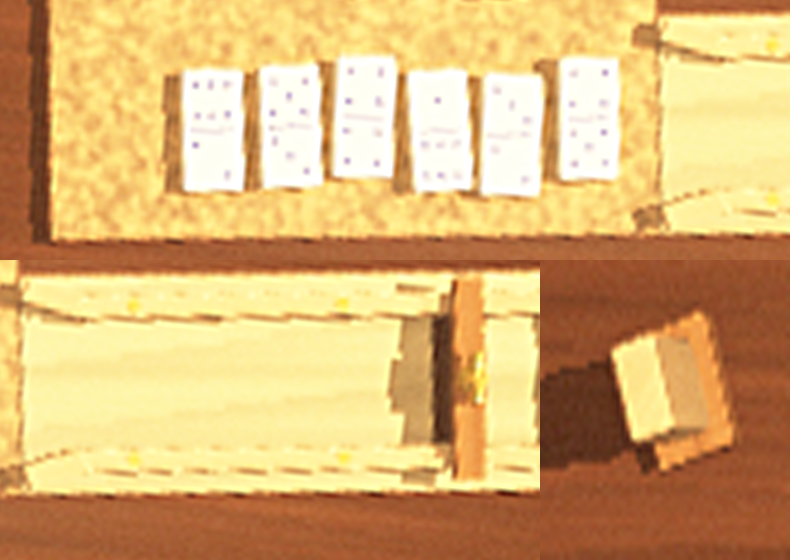

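Composite: the tiles lie at tray y≈203…32, with x offsets within about 8 mm and yaw within 4°. The rubber face is near (440,370), at y≈−190. The crop confirms the middle block: foot about 51×38 mm, centred near (499,337), yaw about 0.2.

```bash
cat >> h.py <<'E'
from scipy.spatial.transform import Rotation as Ro
def goto(s,pos,yaw,cmdpos=None):
    """shift/turn in tool axes to reach pos (mm) with tool y pointing along world angle yaw, tool down"""
    q=s["ee_rot"]; R=Ro.from_quat([q[1],q[2],q[3],q[0]])
    y=np.array([np.cos(yaw),np.sin(yaw),0]); z=np.array([0,0,-1.]); T=Ro.from_matrix(np.c_[np.cross(y,z),y,z])
    p=s["eef_pos"] if cmdpos is None else np.array(cmdpos)
    print("trans m",(R.inv().apply(np.array(pos)-p)/1000).round(4).tolist(),"rot",(R.inv()*T).as_rotvec().round(4).tolist())
def wcam(c,s):
    q=s["ee_rot"]; R=Ro.from_quat([q[1],q[2],q[3],q[0]]).as_matrix(); M=np.array(c["mount"])
    Rc=R@M[:3,:3]; o=R@M[:3,3]+s["eef_pos"]; c=dict(c); c["rvec"]=cv2.Rodrigues(Rc.T)[0]; c["tvec"]=-Rc.T@o; return c
E
python3 - <<'E'
from h import *
from rig import ctrl,vision
s=ctrl.sense(); c=vision.capture("wrist"); print(np.round(c["mount"],3),c["vfov"])
c=wcam(c,s); K,R,t=cam(c); o=-R.T@t; print("cam",o,"axis",R[2], "right",R[0])
top=pickle.load(open("top.pkl","rb"));K,R,t=cam(top);print("topcam",-R.T@t)
# viewing pose with yaw th+pi/2, over tray y=60
goto(s,[*(mouth+50*ey),300],th+np.pi/2)
goto(s,[498.7,336.9,150],0.203+np.pi/2)
E
```

```text
[[-1.00000e-03 -9.50000e-01 -3.13000e-01  8.11170e+01]
 [ 1.00000e+00 -1.00000e-03 -1.00000e-03  6.40000e-02]
 [ 1.00000e-03 -3.13000e-01  9.50000e-01 -1.41545e+02]
 [ 0.00000e+00  0.00000e+00  0.00000e+00  1.00000e+00]] 62.79653757249368
cam [104.21465648 520.90012801 372.36376065] axis [ 0.29281483 -0.1093667  -0.94989389] right [ 0.34451609  0.93877852 -0.0018862 ]
topcam [485.22274806  40.19412533 958.27741339]
trans m [-0.509, -0.3445, -0.0689] rot [-0.0011, -0.0005, -0.4497]
trans m [-0.3526, -0.0369, 0.0808] rot [-0.001, -0.0005, -0.5537]
```

Request:
play_rows --translation '[[-0.051, -0.0345, 0.001], [-0.102, -0.069, 0.002], [-0.153, -0.1035, 0.003], [-0.204, -0.138, 0.004], [-0.2545, -0.1723, 0.005], [-0.305, -0.207, 0.006], [-0.356, -0.241, 0.007], [-0.407, -0.276, 0.008], [-0.458, -0.31, 0.009], [-0.509, -0.3445, 0.01]]' --rotation '[[0, 0, -0.045], [0, 0, -0.09], [0, 0, -0.135], [0, 0, -0.18], [0, 0, -0.225], [0, 0, -0.27], [0, 0, -0.315], [0, 0, -0.36], [0, 0, -0.405], [0, 0, -0.45]]' --gripper '[-1, -1, -1, -1, -1, -1, -1, -1, -1, -1]'

```text
time_s: 1.4
eef_pos: [540.9, -7.3, 221.1]
ee_rot: [-0.0, -0.05, 0.999, 0.0]
force: [0.1, 0.4, 0.7]
grip_width: 0.998
grip_force: 0.0
```

Request:
play_rows --translation '[[0, 0, 0], [0, 0, 0]]' --rotation '[[0, 0, 0], [0, 0, 0]]' --gripper '[-1, -1]'

```text
time_s: 1.65
eef_pos: [539.6, -5.0, 221.0]
ee_rot: [-0.0, -0.049, 0.999, 0.0]
force: [-0.7, 0.5, -0.1]
grip_width: 1.0
grip_force: 0.0
```

Run:
```python
from h import *
from rig import ctrl,vision
s=ctrl.sense(); print(s["time_s"],s["eef_pos"],s["ee_rot"],s["joints"].round(2))
c=wcam(vision.capture("wrist"),s); pickle.dump(c,open("w1.pkl","wb"))
k=2.9
a=ortho(c,12,mouth+40*ey+60*ex,th-np.pi/2,790,348,k)   # y 40..-232
b=ortho(c,24,mouth+290*ey+60*ex,th-np.pi/2,790,250,2.2)
cv2.imwrite("pics/w1.png",np.vstack([a,b]))
```

```text
1.65 [539.6188068   -4.96410402 220.97765742] [-4.55777910e-04 -4.94216585e-02  9.98777860e-01  2.78901855e-04] [-0.23  0.35  1.47  0.    1.32 -1.9 ]
```

View pics/w1.png

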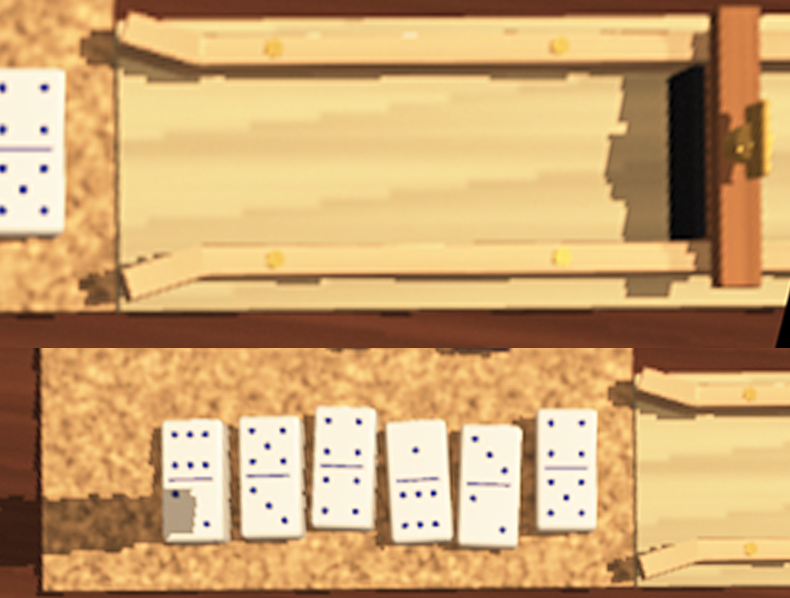

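Wrist view: the mouth line is at column 117, the rails run (205,62)–(700,52) and (205,243)–(700,238), the rubber face is at (668,150), and the row of six cream tiles is below. I'll refine the tray axis with subpixel edges.

Run:
```python
from h import *
c=pickle.load(open("w1.pkl","rb"));K,R,t=cam(c);print("cam tray",tray((-R.T@t)[None]),(-R.T@t)[2])
k=2.9
def fit(z,y0,y1,x0,x1,sign,nm,axis=0):
    a=cv2.GaussianBlur(cv2.cvtColor(ortho(c,z,mouth+200*ey+80*ex,th-np.pi/2,1280,470,k),cv2.COLOR_BGR2GRAY),(0,0),1.5).astype(float)
    c0,c1=int((200-y1)*k),int((200-y0)*k); r0,r1=int((80-x1)*k),int((80-x0)*k)
    g=np.gradient(a,axis=axis)[r0:r1,c0:c1]*sign
    if axis==0: e=g.argmax(0); u=200-(np.arange(c0,c1))/k; v=80-(r0+e)/k
    else: e=g.argmax(1); u=80-(np.arange(r0,r1))/k; v=200-(c0+e)/k
    p=np.polyfit(u,v,1)
    for _ in range(4):
        w=abs(np.polyval(p,u)-v)<1.2; p=np.polyfit(u[w],v[w],1)
    print(nm,"slope %.4f at0 %.1f mid %.1f n %d/%d"%(p[0],p[1],np.polyval(p,u.mean()),w.sum(),len(u)))
fit(12,-145,-35,26,38,1,"upper rail floor edge")
fit(26,-145,-35,26,40,-1,"upper rail top inner edge z26")
fit(26,-150,-35,-36,-20,1,"lower rail top inner edge z26 bright")
fit(26,-150,-35,-36,-20,-1,"lower rail top inner edge z26 dark")
fit(12,10,180,-60,-40,-1,"board -x edge")
fit(12,-150,-10,-60,-40,-1,"tray base -x edge")
fit(12,-20,20,0,0,1,"x") if 0 else None
fit(12,-6,6,-25,30,-1,"mouth line",1); fit(12,-25+0,25,-25,25,1,"mouth line+",1)
fit(12,-200,-140,-20,25,-1,"rubber face bottom edge (dark)",1)
b=ortho(c,24,mouth+290*ey+60*ex,th-np.pi/2,790,260,2.2)
hsv=cv2.cvtColor(b,cv2.COLOR_BGR2HSV); mm=cv2.morphologyEx(cv2.inRange(hsv,(0,0,150),(180,40,255)),cv2.MORPH_CLOSE,np.ones((7,7)))
n,l,st,ce=cv2.connectedComponentsWithStats(mm)
for i in range(1,n):
    if st[i,4]>1500:
        r=cv2.minAreaRect(np.argwhere(l==i)[:,::-1].astype(np.float32)); print("tile y %.1f x %.1f"%(290-r[0][0]/2.2,60-r[0][1]/2.2),np.round(np.array(r[1])/2.2,1),round(r[2],1))
```

```text
cam tray [[-81.19304234  50.91995362]] 362.59356571188346
upper rail floor edge slope -0.0037 at0 33.1 mid 33.4 n 319/319
upper rail top inner edge z26 slope -0.0046 at0 33.1 mid 33.6 n 319/319
lower rail top inner edge z26 bright slope -0.0107 at0 -27.7 mid -26.7 n 329/334
lower rail top inner edge z26 dark slope -0.0000 at0 -35.5 mid -35.5 n 334/334
board -x edge slope -0.0079 at0 -47.0 mid -47.7 n 493/493
tray base -x edge slope -0.0069 at0 -47.1 mid -46.5 n 406/406
mouth line slope 0.0095 at0 1.0 mid 1.1 n 159/159Traceback (most recent call last):
  File "<stdin>", line 21, in <module>
  File "<stdin>", line 12, in fit
    raise TypeError("expected non-empty vector for x")
TypeError: expected non-empty vector for x
```

```bash
python3 - <<'E'
t=open("h.py").read()
t=t.replace("def tray(p)","mouth=mouth+3.1*ex+0.8*ey; th=0.106; ey=np.array([-np.sin(th),np.cos(th)]); ex=np.array([np.cos(th),np.sin(th)])\ndef tray(p)")
open("h.py","w").write(t)
E
python3 - <<'E'
from h import *
from rig import ctrl
s=ctrl.sense(); print(mouth)
goto(s,[498.7,336.9,150],0.203+np.pi/2)
E
```

```text
[547.92673965 -54.21844704]
trans m [0.0065, 0.3438, 0.0714] rot [0.0004, -0.0004, -0.1031]
```

Request:
play_rows --translation '[[0.001, 0.05, 0.009], [0.002, 0.1, 0.018], [0.003, 0.15, 0.027], [0.004, 0.2, 0.036], [0.005, 0.25, 0.045], [0.006, 0.3, 0.058], [0.0065, 0.3435, 0.071], [0.0065, 0.3435, 0.071], [0.0065, 0.3435, 0.071]]' --rotation '[[0, 0, -0.015], [0, 0, -0.03], [0, 0, -0.045], [0, 0, -0.06], [0, 0, -0.075], [0, 0, -0.09], [0, 0, -0.103], [0, 0, -0.103], [0, 0, -0.103]]' --gripper '[-1, -1, -1, -1, -1, -1, -1, -1, -1]'

```text
time_s: 2.82
eef_pos: [499.0, 336.0, 150.8]
ee_rot: [0.0, -0.101, 0.995, -0.0]
force: [0.1, -0.5, -0.1]
grip_width: 0.999
grip_force: 0.0
```

Run:
```python
from h import *
from rig import ctrl,vision
s=ctrl.sense(); print(s["time_s"],s["eef_pos"],s["ee_rot"],s["joints"].round(2))
c=wcam(vision.capture("wrist"),s); pickle.dump(c,open("w2.pkl","wb"))
# ortho at foot-top height, centred on expected block, block axes
b=0.203; bx=np.array([np.cos(b),np.sin(b)]); by=np.array([-np.sin(b),np.cos(b)]); o=np.array([498.7,336.9])
a=ortho(c,14,o-60*bx+60*by,b,600,600,5)
cv2.imwrite("pics/w2.png",a)
```

```text
2.825 [498.95157792 336.02038211 150.77121907] [ 1.88554330e-04 -1.01488366e-01  9.94836707e-01 -4.13578325e-05] [ 0.4   0.55  1.36 -0.    1.23 -1.38]
```

View pics/w2.png

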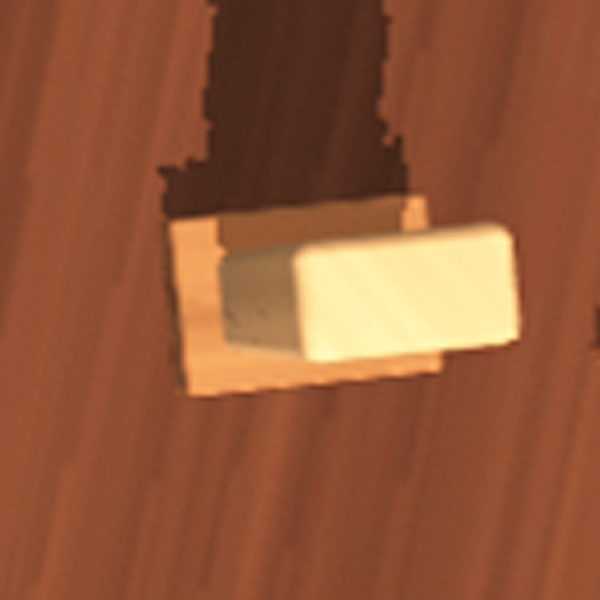

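The block's foot corners are (170,218), (426,196), (440,370) and (188,396), so it measures 51×35 mm with its centre at (499.7,338.1) and yaw 0.295. This is the right block.

Run:
```python
from h import *
from rig import ctrl
goto(ctrl.sense(),[499.7,338.1,27],0.295+np.pi/2)
```

```text
trans m [-0.0007, 0.0025, 0.124] rot [-0.0001, 0.0008, -0.0927]
```

Request:
play_rows --translation '[[-0.0007, 0.0022, 0.02], [-0.0007, 0.0022, 0.045], [-0.0007, 0.0022, 0.07], [-0.0007, 0.0022, 0.095], [-0.0007, 0.0022, 0.113], [-0.0007, 0.0022, 0.124], [-0.0007, 0.0022, 0.124], [-0.0007, 0.0022, 0.124]]' --rotation '[[0, 0, -0.06], [0, 0, -0.093], [0, 0, -0.093], [0, 0, -0.093], [0, 0, -0.093], [0, 0, -0.093], [0, 0, -0.093], [0, 0, -0.093]]' --gripper '[-1, -1, -1, -1, -1, -1, -1, -1]'

```text
time_s: 3.88
eef_pos: [500.3, 338.2, 27.2]
ee_rot: [0.001, -0.147, 0.989, 0.0]
force: [-1.3, 0.5, 0.1]
grip_width: 0.996
grip_force: 0.0
```

Request:
play_rows --translation '[[0, 0, 0], [0, 0, 0], [0, 0, 0], [0, 0, 0], [0, 0, 0], [0, 0, 0], [0, 0, 0], [0, 0, 0]]' --rotation '[[0, 0, 0], [0, 0, 0], [0, 0, 0], [0, 0, 0], [0, 0, 0], [0, 0, 0], [0, 0, 0], [0, 0, 0]]' --gripper '[1, 1, 1, 1, 1, 1, 1, 1]' --force 40

```text
time_s: 4.88
eef_pos: [499.9, 338.1, 26.4]
ee_rot: [0.0, -0.147, 0.989, 0.0]
force: [-0.7, 0.7, 3.2]
grip_width: 0.226
grip_force: 39.4
```

Run:
```python
from h import *
from rig import ctrl
s=ctrl.sense(); p=mouth+243*ey; print(p)
goto(s,[*p,90],th+np.pi/2)
```

```text
[522.21694871 187.41765674]
trans m [0.0225, -0.1506, -0.0636] rot [0.0001, 0.0003, 0.1892]
```

Request:
play_rows --translation '[[0, 0, -0.012], [0, 0, -0.035], [0.001, -0.008, -0.055], [0.005, -0.035, -0.0635], [0.01, -0.065, -0.0635], [0.0145, -0.095, -0.0635], [0.019, -0.125, -0.0635], [0.0218, -0.145, -0.0635], [0.0225, -0.1506, -0.0635], [0.0225, -0.1506, -0.0635]]' --rotation '[[0, 0, 0], [0, 0, 0], [0, 0, 0.02], [0, 0, 0.05], [0, 0, 0.09], [0, 0, 0.13], [0, 0, 0.17], [0, 0, 0.189], [0, 0, 0.189], [0, 0, 0.189]]' --gripper '[1, 1, 1, 1, 1, 1, 1, 1, 1, 1]'

```text
time_s: 6.12
eef_pos: [522.1, 187.6, 89.9]
ee_rot: [0.0, -0.053, 0.999, 0.0]
force: [-1.0, 0.8, -1.9]
grip_width: 0.226
grip_force: 39.1
```

Run:
```python
from h import *
from rig import ctrl
s=ctrl.sense(); print(s["eef_pos"],s["ee_rot"],s["force"],s["grip_width"]);p=mouth+243*ey
goto(s,[*p,41],th+np.pi/2)
```

```text
[522.09639491 187.63656095  89.93099124] [ 3.24771544e-05 -5.31576541e-02  9.98586127e-01  9.40483610e-05] [-0.95642252  0.75265534 -1.89070127] 0.2263887479960239
trans m [-0.0001, -0.0002, 0.0489] rot [0.0002, 0.0001, 0.0004]
```

Request:
play_rows --translation '[[0, 0, 0.012], [0, 0, 0.028], [0, 0, 0.042], [0, 0, 0.048], [0, 0, 0.0495], [0, 0, 0.0495], [0, 0, 0.0495]]' --rotation '[[0, 0, 0], [0, 0, 0], [0, 0, 0], [0, 0, 0], [0, 0, 0], [0, 0, 0], [0, 0, 0]]' --gripper '[1, 1, 1, 1, 1, 1, 1]'

```text
time_s: 7.0
eef_pos: [522.3, 187.4, 40.7]
ee_rot: [0.0, -0.053, 0.999, 0.0]
force: [-0.9, 0.4, -1.1]
grip_width: 0.226
grip_force: 39.1
```

Request:
play_rows --translation '[[0, 0, 0.0005], [0, 0, 0.001], [0, 0, 0.001]]' --rotation '[[0, 0, 0], [0, 0, 0], [0, 0, 0]]' --gripper '[1, 1, 1]'

```text
time_s: 7.38
eef_pos: [522.1, 187.4, 39.3]
ee_rot: [0.0, -0.053, 0.999, -0.0]
force: [0.5, 0.2, -0.8]
grip_width: 0.227
grip_force: 39.1
```

Request:
play_rows --translation '[[0, 0, 0.0005], [0, 0, 0.0008], [0, 0, 0.0008]]' --rotation '[[0, 0, 0], [0, 0, 0], [0, 0, 0]]' --gripper '[1, 1, 1]'

```text
time_s: 7.75
eef_pos: [522.1, 187.4, 38.5]
ee_rot: [0.0, -0.053, 0.999, -0.0]
force: [0.1, -0.2, -0.9]
grip_width: 0.225
grip_force: 39.2
```

Request:
play_rows --translation '[[0, 0, 0.0004], [0, 0, 0.0004], [0, 0, 0.0004]]' --rotation '[[0, 0, 0], [0, 0, 0], [0, 0, 0]]' --gripper '[1, 1, 1]'

```text
time_s: 8.12
eef_pos: [522.1, 187.4, 38.5]
ee_rot: [0.0, -0.053, 0.999, -0.0]
force: [-2.6, -0.1, 5.5]
grip_width: 0.231
grip_force: 39.8
```

Request:
play_rows --translation '[[0, 0, 0.0004], [0, 0, 0.0004], [0, 0, 0.0004]]' --rotation '[[0, 0, 0], [0, 0, 0], [0, 0, 0]]' --gripper '[1, 1, 1]'

```text
time_s: 8.5
eef_pos: [522.1, 187.4, 38.4]
ee_rot: [0.0, -0.053, 0.999, -0.0]
force: [-4.6, 0.1, 9.9]
grip_width: 0.23
grip_force: 40.6
```

Request:
play_rows --translation '[[0, 0, -0.0006], [0, 0, -0.0006], [0, 0, -0.0006]]' --rotation '[[0, 0, 0], [0, 0, 0], [0, 0, 0]]' --gripper '[1, 1, 1]'

```text
time_s: 8.88
eef_pos: [522.2, 187.4, 38.5]
ee_rot: [0.0, -0.053, 0.999, -0.0]
force: [-2.7, -0.9, 5.9]
grip_width: 0.229
grip_force: 39.8
```

Run:
```python
from h import *
from rig import ctrl,vision
s=ctrl.sense(); print(s["eef_pos"],s["force"])
c=wcam(vision.capture("wrist"),s); pickle.dump(c,open("w3.pkl","wb"))
cv2.imwrite("pics/w3.png",np.vstack([ortho(c,25,mouth+290*ey+60*ex,th-np.pi/2,780,320,2.6),
 ortho(vision.capture("top"),25,mouth+290*ey+60*ex,th-np.pi/2,780,270,2.6)]))
```

```text
[522.17173108 187.43910862  38.47007111] [-2.67163303 -0.88914737  5.91848764]
```

View pics/w3.png

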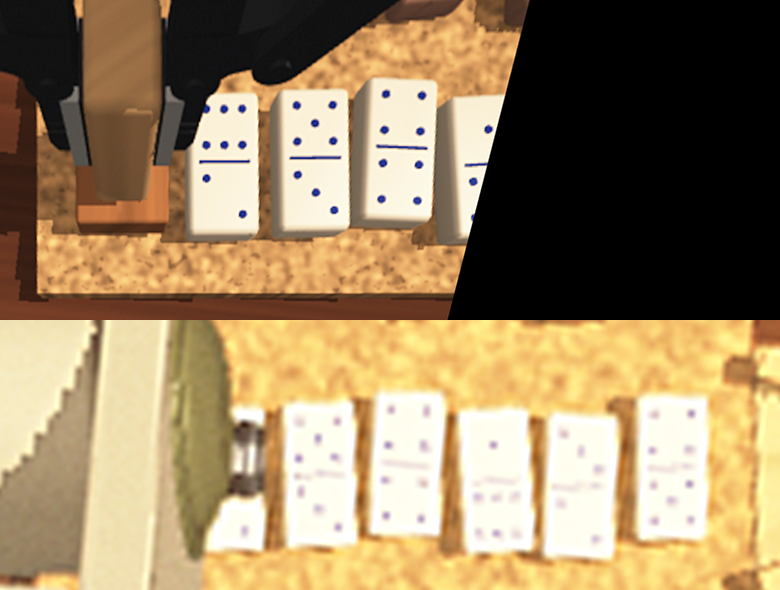

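Wrist view: the block foot spans columns 77–168 and is square and centred behind tile 6, whose edge is at column 188, about 7.5 mm away. Starting the slow push.

Request:
play_rows --translation '[[0, -0.002, -0.0003], [0, -0.005, -0.0003], [0, -0.008, -0.0003], [0, -0.011, -0.0003], [0, -0.014, -0.0003], [0, -0.017, -0.0003], [0, -0.02, -0.0003], [0, -0.023, -0.0003], [0, -0.026, -0.0003], [0, -0.029, -0.0003]]' --rotation '[[0, 0, 0], [0, 0, 0], [0, 0, 0], [0, 0, 0], [0, 0, 0], [0, 0, 0], [0, 0, 0], [0, 0, 0], [0, 0, 0], [0, 0, 0]]' --gripper '[1, 1, 1, 1, 1, 1, 1, 1, 1, 1]'

```text
time_s: 10.22
eef_pos: [525.2, 158.4, 38.6]
ee_rot: [-0.0, -0.053, 0.999, 0.0]
force: [0.5, -0.0, -1.5]
grip_width: 0.229
grip_force: 39.2
```

Request:
play_rows --translation '[[0, -0.003, 0], [0, -0.006, 0], [0, -0.009, 0], [0, -0.012, 0], [0, -0.015, 0], [0, -0.018, 0], [0, -0.021, 0], [0, -0.024, 0], [0, -0.027, 0], [0, -0.03, 0]]' --rotation '[[0, 0, 0], [0, 0, 0], [0, 0, 0], [0, 0, 0], [0, 0, 0], [0, 0, 0], [0, 0, 0], [0, 0, 0], [0, 0, 0], [0, 0, 0]]' --gripper '[1, 1, 1, 1, 1, 1, 1, 1, 1, 1]'

```text
time_s: 11.48
eef_pos: [528.3, 128.6, 38.6]
ee_rot: [-0.0, -0.053, 0.999, 0.0]
force: [-1.2, 0.5, -2.1]
grip_width: 0.229
grip_force: 39.1
```

```bash
cat > chk.py <<'E'
from h import *
from rig import ctrl
s=ctrl.sense(); q=s["ee_rot"]; R=Ro.from_quat([q[1],q[2],q[3],q[0]]); y=R.apply([0,1,0])
f=s["force"]; print("t",s["time_s"],"tray xy",tray(s["eef_pos"][None]).round(2),"z",s["eef_pos"][2].round(2),"yaw err",round(np.arctan2(y[1],y[0])-np.pi/2-th,4),"F tray",[round(float(f[:2]@ex),2),round(float(f[:2]@ey),2),round(f[2],2)])
E
python3 chk.py
```

```text
t 11.475 tray xy [[-1.3000e-01  1.8382e+02]] z 38.58 yaw err 0.0002 F tray [-1.13, 0.6, np.float64(-2.09)]
```

Request:
play_rows --translation '[[0, -0.003, 0.0002], [0, -0.006, 0.0002], [0, -0.009, 0.0002], [0, -0.012, 0.0002], [0, -0.015, 0.0002], [0, -0.018, 0.0002], [0, -0.021, 0.0002], [0, -0.024, 0.0002], [0, -0.027, 0.0002], [0, -0.03, 0.0002]]' --rotation '[[0, 0, 0], [0, 0, 0], [0, 0, 0], [0, 0, 0], [0, 0, 0], [0, 0, 0], [0, 0, 0], [0, 0, 0], [0, 0, 0], [0, 0, 0]]' --gripper '[1, 1, 1, 1, 1, 1, 1, 1, 1, 1]'

```text
time_s: 12.72
eef_pos: [531.6, 98.8, 38.4]
ee_rot: [0.0, -0.053, 0.999, 0.0]
force: [-1.2, 2.3, 1.6]
grip_width: 0.232
grip_force: 39.4
```

Request:
play_rows --translation '[[0, -0.003, 0], [0, -0.006, 0], [0, -0.009, 0], [0, -0.012, 0], [0, -0.015, 0], [0, -0.018, 0], [0, -0.021, 0], [0, -0.024, 0], [0, -0.027, 0], [0, -0.03, 0]]' --rotation '[[0, 0, 0], [0, 0, 0], [0, 0, 0], [0, 0, 0], [0, 0, 0], [0, 0, 0], [0, 0, 0], [0, 0, 0], [0, 0, 0], [0, 0, 0]]' --gripper '[1, 1, 1, 1, 1, 1, 1, 1, 1, 1]'

```text
time_s: 13.98
eef_pos: [534.7, 68.9, 38.4]
ee_rot: [0.0, -0.053, 0.999, 0.0]
force: [0.5, 4.1, 4.1]
grip_width: 0.23
grip_force: 39.8
```

```bash
python3 chk.py
python3 - <<'E'
from h import *
from rig import ctrl,vision
s=ctrl.sense(); c=wcam(vision.capture("wrist"),s)
cv2.imwrite("pics/w4.png",np.vstack([ortho(c,24,mouth+180*ey+60*ex,th-np.pi/2,780,290,2.6),
 ortho(vision.capture("top"),24,mouth+180*ey+60*ex,th-np.pi/2,780,290,2.6)]))
E
```

```text
t 13.975 tray xy [[-1.0000e-01  1.2382e+02]] z 38.44 yaw err 0.0002 F tray [0.88, 3.99, np.float64(4.05)]
```

View pics/w4.png

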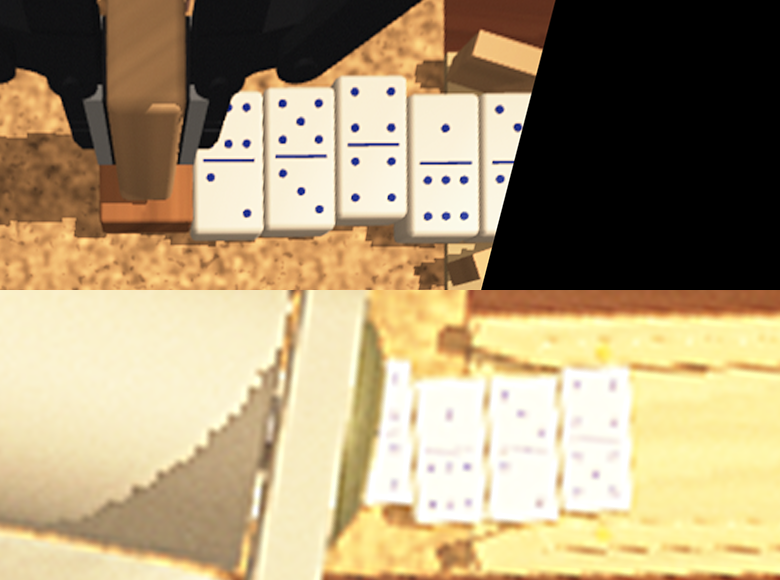

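Wrist view: the row is closed up behind the block and square, and tile 1 is through the flare into the channel. Continuing, slower.

Request:
play_rows --translation '[[0, -0.0025, -0.0001], [0, -0.005, -0.0001], [0, -0.0075, -0.0001], [0, -0.01, -0.0001], [0, -0.0125, -0.0001], [0, -0.015, -0.0001], [0, -0.0175, -0.0001], [0, -0.02, -0.0001], [0, -0.0225, -0.0001], [0, -0.025, -0.0001]]' --rotation '[[0, 0, 0], [0, 0, 0], [0, 0, 0], [0, 0, 0], [0, 0, 0], [0, 0, 0], [0, 0, 0], [0, 0, 0], [0, 0, 0], [0, 0, 0]]' --gripper '[1, 1, 1, 1, 1, 1, 1, 1, 1, 1]'

```text
time_s: 15.32
eef_pos: [537.3, 44.0, 38.5]
ee_rot: [-0.0, -0.053, 0.999, -0.0]
force: [0.7, 2.3, 0.6]
grip_width: 0.228
grip_force: 39.5
```

Request:
play_rows --translation '[[0, -0.0025, 0], [0, -0.005, 0], [0, -0.0075, 0], [0, -0.01, 0], [0, -0.0125, 0], [0, -0.015, 0], [0, -0.0175, 0], [0, -0.02, 0], [0, -0.0225, 0], [0, -0.025, 0]]' --rotation '[[0, 0, 0], [0, 0, 0], [0, 0, 0], [0, 0, 0], [0, 0, 0], [0, 0, 0], [0, 0, 0], [0, 0, 0], [0, 0, 0], [0, 0, 0]]' --gripper '[1, 1, 1, 1, 1, 1, 1, 1, 1, 1]'

```text
time_s: 16.58
eef_pos: [540.0, 19.2, 38.5]
ee_rot: [-0.0, -0.053, 0.999, -0.0]
force: [-1.1, 3.5, 1.4]
grip_width: 0.23
grip_force: 39.4
```

Request:
play_rows --translation '[[0, -0.0025, 0], [0, -0.005, 0], [0, -0.0075, 0], [0, -0.01, 0], [0, -0.0125, 0], [0, -0.015, 0], [0, -0.0175, 0], [0, -0.02, 0], [0, -0.0225, 0], [0, -0.025, 0]]' --rotation '[[0, 0, 0], [0, 0, 0], [0, 0, 0], [0, 0, 0], [0, 0, 0], [0, 0, 0], [0, 0, 0], [0, 0, 0], [0, 0, 0], [0, 0, 0]]' --gripper '[1, 1, 1, 1, 1, 1, 1, 1, 1, 1]'

```text
time_s: 17.82
eef_pos: [542.7, -5.7, 38.5]
ee_rot: [-0.0, -0.053, 0.999, -0.0]
force: [-0.2, 1.8, -0.3]
grip_width: 0.23
grip_force: 39.3
```

```bash
python3 chk.py
```

```text
t 17.825 tray xy [[-0.11 48.83]] z 38.46 yaw err 0.0002 F tray [-0.02, 1.8, np.float64(-0.32)]
```

Request:
play_rows --translation '[[0, -0.0025, 0], [0, -0.005, 0], [0, -0.0075, 0], [0, -0.01, 0], [0, -0.0125, 0], [0, -0.015, 0], [0, -0.0175, 0], [0, -0.02, 0], [0, -0.0225, 0], [0, -0.025, 0]]' --rotation '[[0, 0, 0], [0, 0, 0], [0, 0, 0], [0, 0, 0], [0, 0, 0], [0, 0, 0], [0, 0, 0], [0, 0, 0], [0, 0, 0], [0, 0, 0]]' --gripper '[1, 1, 1, 1, 1, 1, 1, 1, 1, 1]'

```text
time_s: 19.08
eef_pos: [545.3, -30.5, 38.5]
ee_rot: [0.0, -0.053, 0.999, -0.0]
force: [0.1, 0.9, -1.6]
grip_width: 0.23
grip_force: 39.2
```

Request:
play_rows --translation '[[0, -0.0015, 0], [0, -0.003, 0], [0, -0.0045, 0], [0, -0.006, 0], [0, -0.0075, 0], [0, -0.009, 0], [0, -0.0105, 0], [0, -0.012, 0], [0, -0.0135, 0], [0, -0.015, 0]]' --rotation '[[0, 0, 0], [0, 0, 0], [0, 0, 0], [0, 0, 0], [0, 0, 0], [0, 0, 0], [0, 0, 0], [0, 0, 0], [0, 0, 0], [0, 0, 0]]' --gripper '[1, 1, 1, 1, 1, 1, 1, 1, 1, 1]'

```text
time_s: 20.32
eef_pos: [546.9, -45.4, 38.5]
ee_rot: [0.0, -0.053, 0.999, -0.0]
force: [-0.5, 1.0, -1.2]
grip_width: 0.23
grip_force: 39.2
```

```bash
python3 chk.py
python3 - <<'E'
from h import *
from rig import ctrl,vision
c=vision.capture("top"); s=ctrl.sense(); w=wcam(vision.capture("wrist"),s)
cv2.imwrite("pics/t5.png",np.vstack([ortho(c,24,mouth+60*ey+50*ex,th-np.pi/2,790,290,2.9),ortho(w,24,mouth+60*ey+50*ex,th-np.pi/2,790,290,2.9)]))
E
```

```text
t 20.325 tray xy [[-0.05  8.91]] z 38.5 yaw err 0.0002 F tray [-0.41, 1.06, np.float64(-1.18)]
```

View pics/t5.png

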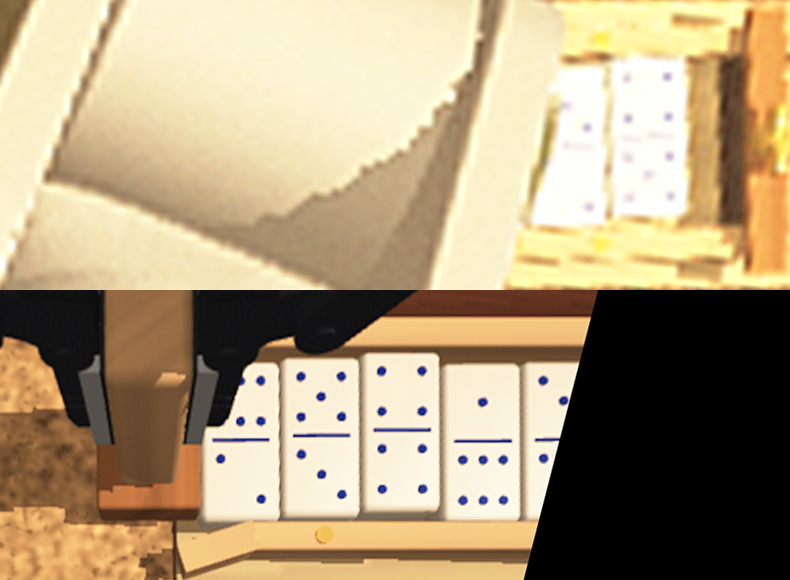

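Top and wrist views: the row is straight in the channel. The front of tile 1 is at (686,140) and the dark rubber is at about (725–745,150), so roughly 13 mm remains.

Request:
play_rows --translation '[[0, -0.001, 0.0001], [0, -0.002, 0.0001], [0, -0.003, 0.0001], [0, -0.004, 0.0001], [0, -0.005, 0.0001], [0, -0.006, 0.0001], [0, -0.007, 0.0001], [0, -0.0075, 0.0001], [0, -0.008, 0.0001], [0, -0.008, 0.0001]]' --rotation '[[0, 0, 0], [0, 0, 0], [0, 0, 0], [0, 0, 0], [0, 0, 0], [0, 0, 0], [0, 0, 0], [0, 0, 0], [0, 0, 0], [0, 0, 0]]' --gripper '[1, 1, 1, 1, 1, 1, 1, 1, 1, 1]'

```text
time_s: 21.68
eef_pos: [547.8, -53.2, 38.4]
ee_rot: [0.0, -0.053, 0.999, -0.0]
force: [-0.4, 2.8, 1.9]
grip_width: 0.224
grip_force: 39.6
```

Request:
play_rows --translation '[[0, -0.0005, 0], [0, -0.001, 0], [0, -0.0015, 0], [0, -0.0015, 0]]' --rotation '[[0, 0, 0], [0, 0, 0], [0, 0, 0], [0, 0, 0]]' --gripper '[1, 1, 1, 1]'

```text
time_s: 22.18
eef_pos: [548.0, -54.8, 38.5]
ee_rot: [0.0, -0.053, 0.999, -0.0]
force: [-0.1, 2.6, 2.6]
grip_width: 0.227
grip_force: 39.7
```

Request:
play_rows --translation '[[0, -0.0004, 0], [0, -0.0008, 0], [0, -0.0012, 0], [0, -0.0012, 0]]' --rotation '[[0, 0, 0], [0, 0, 0], [0, 0, 0], [0, 0, 0]]' --gripper '[1, 1, 1, 1]'

```text
time_s: 22.68
eef_pos: [548.1, -55.9, 38.4]
ee_rot: [0.0, -0.053, 0.999, -0.0]
force: [-0.5, 2.8, 3.4]
grip_width: 0.23
grip_force: 39.8
```

Request:
play_rows --translation '[[0, -0.0004, 0], [0, -0.0007, 0], [0, -0.001, 0], [0, -0.001, 0]]' --rotation '[[0, 0, 0], [0, 0, 0], [0, 0, 0], [0, 0, 0]]' --gripper '[1, 1, 1, 1]'

```text
time_s: 23.18
eef_pos: [548.2, -56.9, 38.4]
ee_rot: [0.0, -0.053, 0.999, -0.0]
force: [-0.8, 4.8, 4.6]
grip_width: 0.233
grip_force: 39.9
```

Request:
play_rows --translation '[[0, -0.0002, -0.0001], [0, -0.0004, -0.0002], [0, -0.0006, -0.0002], [0, -0.0006, -0.0002]]' --rotation '[[0, 0, 0], [0, 0, 0], [0, 0, 0], [0, 0, 0]]' --gripper '[1, 1, 1, 1]'

```text
time_s: 23.68
eef_pos: [548.1, -57.6, 38.5]
ee_rot: [-0.0, -0.053, 0.999, -0.0]
force: [1.2, 2.4, 0.7]
grip_width: 0.23
grip_force: 39.6
```

Request:
play_rows --translation '[[0, -0.0002, 0], [0, -0.0004, 0], [0, -0.0006, 0], [0, -0.0006, 0]]' --rotation '[[0, 0, 0], [0, 0, 0], [0, 0, 0], [0, 0, 0]]' --gripper '[1, 1, 1, 1]'

```text
time_s: 24.18
eef_pos: [548.1, -58.2, 38.5]
ee_rot: [-0.0, -0.053, 0.999, -0.0]
force: [0.3, 0.7, -0.5]
grip_width: 0.23
grip_force: 39.4
```

```bash
python3 chk.py
```

```text
t 24.175 tray xy [[-0.2  -3.94]] z 38.46 yaw err 0.0002 F tray [0.35, 0.7, np.float64(-0.47)]
```

Request:
play_rows --translation '[[0, -0.0003, 0], [0, -0.0006, 0], [0, -0.0009, 0], [0, -0.0009, 0]]' --rotation '[[0, 0, 0], [0, 0, 0], [0, 0, 0], [0, 0, 0]]' --gripper '[1, 1, 1, 1]'

```text
time_s: 24.68
eef_pos: [548.3, -59.0, 38.5]
ee_rot: [-0.0, -0.053, 0.999, 0.0]
force: [0.5, 0.6, -1.2]
grip_width: 0.234
grip_force: 39.2
```

Request:
play_rows --translation '[[0, -0.0003, 0], [0, -0.0006, 0], [0, -0.0009, 0], [0, -0.0009, 0]]' --rotation '[[0, 0, 0], [0, 0, 0], [0, 0, 0], [0, 0, 0]]' --gripper '[1, 1, 1, 1]'

```text
time_s: 25.18
eef_pos: [548.4, -59.5, 38.6]
ee_rot: [-0.0, -0.053, 0.999, 0.0]
force: [-0.1, 4.7, -1.4]
grip_width: 0.232
grip_force: 39.3
```

Request:
play_rows --translation '[[0, -0.0002, 0], [0, -0.0003, 0], [0, -0.0003, 0]]' --rotation '[[0, 0, 0], [0, 0, 0], [0, 0, 0]]' --gripper '[1, 1, 1]'

```text
time_s: 25.55
eef_pos: [548.4, -59.7, 38.6]
ee_rot: [-0.0, -0.053, 0.999, 0.0]
force: [-0.7, 5.4, -0.8]
grip_width: 0.23
grip_force: 39.4
```

```bash
python3 chk.py
```

```text
t 25.55 tray xy [[-0.11 -5.49]] z 38.57 yaw err 0.0002 F tray [-0.09, 5.4, np.float64(-0.79)]
```

Request:
play_rows --translation '[[0, -0.0002, 0.0001], [0, -0.0002, 0.0001], [0, -0.0002, 0.0001], [0, -0.0002, 0.0001], [0, -0.0002, 0.0001], [0, -0.0002, 0.0001], [0, -0.0002, 0.0001], [0, -0.0002, 0.0001], [0, -0.0002, 0.0001], [0, -0.0002, 0.0001]]' --rotation '[[0, 0, 0], [0, 0, 0], [0, 0, 0], [0, 0, 0], [0, 0, 0], [0, 0, 0], [0, 0, 0], [0, 0, 0], [0, 0, 0], [0, 0, 0]]' --gripper '[1, 1, 1, 1, 1, 1, 1, 1, 1, 1]'

```text
time_s: 26.8
eef_pos: [548.4, -59.8, 38.6]
ee_rot: [-0.0, -0.053, 0.999, 0.001]
force: [-1.1, 7.2, 0.3]
grip_width: 0.228
grip_force: 39.5
```

```bash
python3 chk.py
```

```text
t 26.8 tray xy [[-0.09 -5.55]] z 38.55 yaw err 0.0002 F tray [-0.38, 7.26, np.float64(0.34)]
```

Request:
play_rows --translation '[[0, 0.0001, 0], [0, 0.0002, 0.0001], [0, 0.0003, 0.0001], [0, 0.0003, 0.0001]]' --rotation '[[0, 0, 0], [0, 0, 0], [0, 0, 0], [0, 0, 0]]' --gripper '[1, 1, 1, 1]'

```text
time_s: 27.3
eef_pos: [548.4, -59.7, 38.6]
ee_rot: [-0.0, -0.053, 0.999, 0.0]
force: [-0.4, 5.2, 2.0]
grip_width: 0.228
grip_force: 39.7
```

Request:
play_rows --translation '[[0, 0.0001, 0], [0, 0.0002, 0.0001], [0, 0.0003, 0.0001], [0, 0.0003, 0.0001]]' --rotation '[[0, 0, 0], [0, 0, 0], [0, 0, 0], [0, 0, 0]]' --gripper '[1, 1, 1, 1]'

```text
time_s: 27.8
eef_pos: [548.4, -59.7, 38.5]
ee_rot: [-0.0, -0.053, 0.999, 0.0]
force: [-1.8, 4.3, 2.1]
grip_width: 0.232
grip_force: 39.8
```

Request:
play_rows --translation '[[0, 0.0001, 0], [0, 0.0002, 0], [0, 0.0002, 0], [0, 0.0002, 0]]' --rotation '[[0, 0, 0], [0, 0, 0], [0, 0, 0], [0, 0, 0]]' --gripper '[1, 1, 1, 1]'

```text
time_s: 28.3
eef_pos: [548.4, -59.6, 38.4]
ee_rot: [0.0, -0.053, 0.999, -0.0]
force: [-2.7, 4.3, 6.1]
grip_width: 0.229
grip_force: 40.2
```

Request:
play_rows --translation '[[0, 0.0001, -0.0002], [0, 0.0002, -0.0003], [0, 0.0002, -0.0003], [0, 0.0002, -0.0003]]' --rotation '[[0, 0, 0], [0, 0, 0], [0, 0, 0], [0, 0, 0]]' --gripper '[1, 1, 1, 1]'

```text
time_s: 28.8
eef_pos: [548.5, -59.5, 38.5]
ee_rot: [0.0, -0.053, 0.999, -0.0]
force: [0.6, 2.4, -0.5]
grip_width: 0.231
grip_force: 39.5
```

Request:
play_rows --translation '[[0, 0, 0], [0, 0, 0], [0, 0, 0], [0, 0, 0], [0, 0, 0]]' --rotation '[[0, 0, 0], [0, 0, 0], [0, 0, 0], [0, 0, 0], [0, 0, 0]]' --gripper '[0.45, 0.3, 0.1, 0.0, 0.0]' --force 20

```text
time_s: 29.42
eef_pos: [548.4, -59.4, 38.6]
ee_rot: [0.0, -0.053, 0.999, -0.0]
force: [0.5, 0.0, -0.6]
grip_width: 0.498
grip_force: 0.0
```

Request:
play_rows --translation '[[0, 0, -0.005], [0, 0, -0.015], [0, 0, -0.03], [0, 0, -0.05], [0, 0, -0.075], [0, 0, -0.1], [0, 0, -0.13], [0, 0, -0.16], [0, 0, -0.18], [0, 0, -0.18]]' --rotation '[[0, 0, 0], [0, 0, 0], [0, 0, 0], [0, 0, 0], [0, 0, 0], [0, 0, 0], [0, 0, 0], [0, 0, 0], [0, 0, 0], [0, 0, 0]]' --gripper '[0, 0, 0, 0, 0, 0, 0, 0, 0, 0]'

```text
time_s: 30.68
eef_pos: [548.9, -59.5, 220.7]
ee_rot: [0.002, -0.053, 0.999, -0.001]
force: [0.1, 0.6, -0.5]
grip_width: 0.5
grip_force: 0.0
```

Run:
```python
from h import *
from rig import ctrl,vision
s=ctrl.sense(); print(s["time_s"],s["eef_pos"]); c=wcam(vision.capture("wrist"),s)
cv2.imwrite("pics/w6.png",ortho(c,25,mouth+40*ey+55*ex,th-np.pi/2,790,350,3.2))
```

```text
30.675 [548.85748641 -59.50001555 220.65484273]
```

View pics/w6.png

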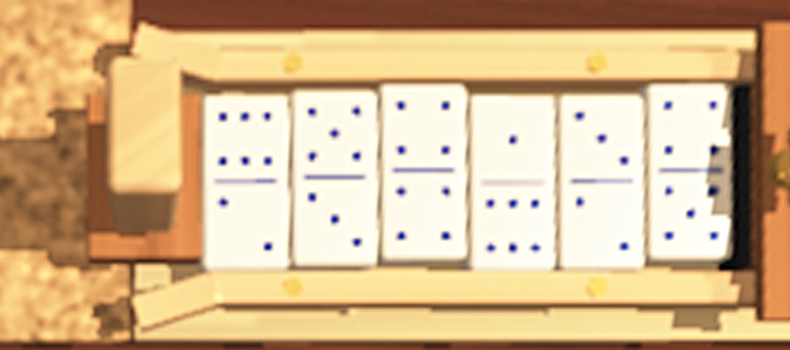

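The picture shows the row straight and closed, with tile 1 against the black rubber (730,180) and the block standing against tile 6 (203,180). The gripper is clear.

```bash
python3 -c "
from rig import ctrl
print(ctrl.finish_job())"
```

```text
the job is handed in; nothing more can be done
None
```

I handed the job in at about 31 s. The six cream dominoes are in the tray as one closed row, held against the end stop at about 5–7 N for just over a second. The push block is standing against the last domino, and the gripper is clear.

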